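# Shut the jar mill and hold its run selector at the third click

## Task

The glaze jar is already loaded in the jar mill: swing the mill's lid down until it is fully shut, without slamming it. Then turn the spring-loaded selector on the control box clockwise, counting the clicks, to the third stop without running on to the fourth, and finish while still gripping it there, because it springs home when let go. Leave the other things on the table where they are.

Things in the scene. Friction and masses are not known exactly. Their poses are not given: they have to be found in the camera images.
- mill: Jar mill, fixed to the table: an open-topped grey steel box 200 x 200 mm, 110 mm high, a white jar lying on two rollers inside. Origin at the centre of its underside, z up; its lid is hinged along its +x side. It may stand on the robot's left or right.
- lid_hinge (a point): Middle of the lid's hinge line, at the mill's +x rim, 110 mm above the table (100 mm from the mill's centre along the mill's x). The hinge line runs along the mill's y. The point turns with the lid: its -x points along the lid from hinge to free edge, its z out of the lid's outer (upper) face.
- lid_edge (a point): Middle of the lid's free edge, 215 mm from the hinge, half-way through the lid's thickness. The lid is a plain flat aluminium plate 215 mm (hinge to free edge) x 200 mm (along the hinge) x 8 mm; the hinge line lies on its inner face. When shut its free edge overhangs the box's -x side by 15 mm and its upper face is 118 mm above the table.
- lid (a joint): Lid angle in rad: 0 fully shut (level), growing as it opens upwards, away from the robot; starts between about 0.9 and 1.3. At angle q the free edge lies 215 mm x cos q towards the mill's -x and 215 mm x sin q above the hinge. The hinge is stiff: the lid stays where it is left; pushing its outer face near the free edge with about 2 to 5 N swings it shut.
- control: Control box, fixed to the table: grey plastic, 130 x 130 mm, 70 mm high, selector in the middle of its top, small white marks round it at home (the longer one) and at each stop. Origin at the centre of its underside, z up. It stands on the side of the robot where the mill does not.
- selector_grip (a point): Point on the selector's vertical axis at the height to grip, 107 mm above the table. The black selector is a disc 48 mm across and 8 mm thick (76 to 84 mm above the table) under an upright grip bar 44 mm long, 14 mm thick and 34 mm high (top at 116 mm). The bar runs along this point's x axis; at home that is the control box's x axis, with the white pointer line on the -x end of the bar.
- selector (a joint): Selector angle in rad from home: 0 at home (where it starts), growing clockwise seen from above, end stop at 2.09. Stops (clicks) come every 24 degrees: first 0.419, second 0.838, third 1.257, fourth 1.676. Its spring always drives it back home, 0.09 Nm at home and 0.13 Nm at the third stop; the detents add a ripple of 0.08 Nm either way (most resistance 6 degrees after a stop, easiest 6 degrees before the next), so at most about 0.21 Nm is needed; no stop holds it by itself.
- steel_bowl: Bystander: open steel bowl, 120 mm across, 55 mm high, loose. Origin at the centre of its underside.
- clay_bowl: Bystander: open terracotta bowl, 130 mm across, 60 mm high, loose. Origin at the centre of its underside.
- glaze_jar: Bystander: white plastic jar, 70 mm across, 110 mm high, loose. Origin at the centre of its underside.
- slip_jar: Bystander: small white jar, 48 mm across, 60 mm high, loose, beyond the control box. Origin at the centre of its underside.
- cutter: Bystander: steel ring cutter, 50 mm across, 25 mm high, loose, on the robot's side of the control box. Origin at the centre of its underside.
- turning_tool: Bystander: flat wooden-handled brush, 160 mm long, loose, lying on the robot's side of the mill.
- tile: Bystander: fired clay test tile, 60 x 60 x 8 mm, loose. Origin at the centre of its underside.
Not all that is in view belongs to the job. Of the things like the control, leave any that is green; of the rest the larger one is meant.

How it is judged:
On the way, in this order (a step that is already met when the one before it is completed fails the run):
1. the lid is fully shut (while the selector is still home) (value of joint lid below 0.035 rad and value of joint selector below 0.2 rad), for 0.2 s.
2. the selector is turned to the third stop (value of joint selector between 1.137 and 1.377 rad), for 0.2 s.
At the end, for the whole second after the job is handed in: The lid is shut (within 0.035 rad, 8 mm at its free edge), the selector stands still at its third stop (1.257 rad, within 0.12 rad), and the fingers still hold it there (more than 2 N between fingers and selector) (all of step 2 and value of joint lid below 0.035 rad and velocity of joint selector between -0.15 and 0.15 rad/s and contact force between the fingers and selector above 2 N); the arm keeps its last pose, push and grip.
It fails at once if the selector is run on towards the fourth stop (past 1.5 rad) (value of joint selector above 1.5 rad).
It fails at once if the lid is slammed (faster than 3 rad/s) (velocity of joint lid below -3 rad/s).
It fails at once if a bystander is moved by more than 30 mm (distance of any of steel_bowl, clay_bowl, glaze_jar, slip_jar, cutter, turning_tool, tile from where it was at the start of the episode above 0.03 m).
It also fails if it takes over 56 s, if anything falls off the work surface, if the arm or the gripper's body presses on something with over 40 N, if the wrist force passes 120 N, or if a joint passes its speed limit or range.

## Robot

A 7-joint arm with a two-finger parallel gripper is mounted at the origin on the work surface. World frame = base frame: x ahead of the robot, y to its left, z up, the work surface at z = 0. Lengths are in m, angles in rad, forces in N, time in s.
With the tool pointing down it reaches from about 0.425 to 0.95 m from the base axis. Payload 16.7 kg.
Tool frame: the origin (TCP) lies on the centre line of the jaws, within the pads' length; the fingertips stand 17 mm ahead of it and the grasp point (between the pads) lies 2 mm behind it (ctrl.tips_ahead is the distance from the TCP to the fingertips, in m); z points along the fingers, y is the line along which they close (so a half turn about z gives the same grasp; the last joint's range is limited). The gripper opens to 94 mm and grips with 3 to 60 N. Pads are 16 mm wide; open, the fingers measure 119 mm over their backs; the gripper's body (75 mm by 177 mm) begins 78 mm behind the grasp point.
Start: joints at [-1.433, 0.426, 0.074, 1.606, -0.034, 1.111, -0.067], TCP at [0.192, 0.647, 0.222] pointing down, gripper open.
Joint ranges: [-2.85, 2.85], [-0.5, 2.14], [-1.23, 1.37], [0.21, 2.46], [-1.02, 4.16], [0.16, 2.05], [-2.73, 2.73]. Speed limits (rad/s): [1.89, 1.89, 2.39, 2.39, 3.01, 3.01, 3.01].

## Interface

Orientations are given as a 3x3 rotation matrix whose columns are the frame's x, y, z axes.
In Python, from bench import ctrl gives the robot as it stands.
- The arm moves only by the tool arm_command, never from a script. Its arguments are lists of equal length, an entry for each row: "linear": the shift along the tool's x, y, z scaled (see below), a list of three; "rotation": the turn, a rotation vector about the tool's x, y, z scaled (see below), a list of three. A call has exactly 8 rows; each row shifts and turns the commanded pose from where the row before left it, along the tool's axes as they then stand; what a row does not reach is not made up. The controller multiplies each number of a shift by 0.25 m and each number of a turn by 180 degrees. A row lasts 1/8 s, in which the tool goes at most 62.5 mm and 10.7 degrees, less where a joint would pass 70% of its speed; a pose out of reach is approached as far as the arm can. A call with a number of a shift or a turn outside -1 to 1 is refused whole. A call with a gripper value outside its range is refused whole. "gripper" is the closure, from 0 (fully open) to 1 (shut), set as the call begins (left out, the last holds). The fingers move at their own pace and stop on an object; the grip force is fixed at half the most. Time passes only in rows, so rows that do not move let the fingers close, or fill a call up. It gives the time, the measured TCP pose, the force, the opening and the grip force at its end, in the units of the state.
- ctrl.get_state(): the state, without advancing time (a new reading comes with each control period).
- ctrl.capture(name): name is "scene" or "side" or "wrist"; returns the picture (400x640x3 uint8, red, green, blue); there is no depth.
- ctrl.calibration(name): a dict with "vertical_fov" (degrees; the focal length in pixels is half the picture's height over the tangent of half this angle, whatever the lens; pixels are square), "cx", "cy" (the principal point, pixels), "k1" (the pictures are not rectified: a ray, as slopes to the right and down, at radius r is drawn at 1 + k1 r^2 times it, then the intrinsics apply), "R" (3x3) and "t" (3): a world point X has camera coordinates R X + t. Camera axes: x right, y down, z forward; pixel columns grow to the right and rows downward; lengths in m; the calibration is good to about 2 mm. A picture is of the moment at which its call begins: read the wrist's pose just before it. calibration takes no time and is no camera call; for the wrist camera it gives the pose at the moment of the call.
- ctrl.close_job(): hands the job in; it is judged then, once.
Trained networks look in the newest picture that a camera, given by its name, has taken for a name from the list of things; names that differ only in an ending like _2 or _b are one class to them, and where a whole thing is asked for, a point or a joint stands for the part that bears it (a point fixed in the world has none). Each returns a list of dicts, best first, with "conf" (0 to 1); they miss things now and then, are a little off and sometimes report something else, mostly with a low value. They report only what shows in the picture. A call takes as long as a camera call. They do not tell look-alikes from the thing itself.
- ctrl.boxes_of(camera, name): "point" ([column, row] as shares, 0 to 1, of the picture: columns of its width, rows of its height, amid what is visible of it).
- ctrl.mark_of(camera, name): "point" ([column, row] as shares, 0 to 1, of the picture: columns of its width, rows of its height: a listed point, or the origin of a listed thing).
The state is a dict: "time_s": time; "q": joint angles; "joint_velocities": joint speeds; "tau": joint torques, N m; "tcp_pos": TCP position; "tool_rot": TCP orientation; "contact_force": force on the tool from outside, world axes, zero at the start; "wrist_torque": the same for the moment, N m; "grip_width": finger opening in m; "grasp_force": force on a finger pad.
Only numpy, scipy, OpenCV 4.12 (cv2) and the standard library are available. Lean on these libraries where they do the work, as an engineer would, in place of code of your own. Each camera call takes 0.05 s, during which the arm holds its last target. There are 200 camera calls.

## Working session

There is one attempt and no reset: what is moved stays moved. The work goes in short steps, Python scripts to look and compute and a tool call to move; the robot and the scene stay as the last step left them, time stands still between calls to the robot, and variables do not carry over. Pictures are saved under pics/ and viewed, at most 10 in all, crops included, and the job is handed in when it is done.

Besides the shell and the picture viewer there is one more tool, called as name(argument=value, ...) on one line, values as JSON. arm_command: Moves the arm, as the interface text tells. Its arguments: {"type":"object","properties":{"linear":{"type":"array"},"rotation":{"type":"array"},"gripper":{"type":"number"}},"required":["linear","rotation"]}

```bash
mkdir -p pics; cat > h.py <<'E'
import numpy as np, cv2
from bench import ctrl
def ray(cam,pt,C=None):
    C=C or ctrl.calibration(cam); R=np.array(C["R"]);t=np.array(C["t"])
    f=200/np.tan(np.radians(C["vertical_fov"])/2)
    d=np.array([(pt[0]*640-C["cx"])/f,(pt[1]*400-C["cy"])/f]); u=d.copy()
    for _ in range(20): u=d/(1+C["k1"]*(u@u))
    v=R.T@np.array([u[0],u[1],1]); return -R.T@t, v/np.linalg.norm(v)
def atz(cam,pt,z,C=None):
    o,v=ray(cam,pt,C); return o+v*(z-o[2])/v[2]
def tri(rs):
    A=0;b=0
    for o,v in rs:
        P=np.eye(3)-np.outer(v,v); A=A+P; b=b+P@o
    X=np.linalg.solve(A,b); return X,[np.linalg.norm((np.eye(3)-np.outer(v,v))@(X-o)) for o,v in rs]
def proj(cam,X,C=None):
    C=C or ctrl.calibration(cam); f=200/np.tan(np.radians(C["vertical_fov"])/2)
    p=np.array(C["R"])@np.array(X)+np.array(C["t"]); u=p[:2]/p[2]; u=u*(1+C["k1"]*(u@u))
    return u[0]*f+C["cx"],u[1]*f+C["cy"]
E
python3 - <<'E'
from h import *
np.set_printoptions(precision=3,suppress=True)
ims=[]
for c in ("scene","side"):
    im=ctrl.capture(c); cv2.imwrite(f"pics/{c}0.png",cv2.resize(im[:,:,::-1],(800,500)))
    for n in ("mill","lid_hinge","lid_edge","control","selector_grip","clay_bowl","steel_bowl","glaze_jar"):
        z={"lid_hinge":.11,"selector_grip":.107,"lid_edge":.3}.get(n,0)
        for d in ctrl.mark_of(c,n)[:3]:
            print(c,n,round(d["conf"],2),np.array(d["point"])*[640,400],atz(c,d["point"],z))
s=ctrl.get_state(); print(s["time_s"],s["tool_rot"],s["tcp_pos"])
E
```

```text
scene mill 0.73 [244.8  209.08] [ 0.516 -0.218 -0.   ]
scene lid_hinge 0.69 [306.88 187.  ] [0.534 0.002 0.11 ]
scene lid_hinge 0.65 [237.504 210.2  ] [ 0.61  -0.231  0.11 ]
scene lid_hinge 0.22 [376.   176.08] [0.508 0.241 0.11 ]
scene lid_edge 0.83 [238.272 147.   ] [ 0.517 -0.205  0.3  ]
scene control 0.93 [372.8  197.08] [0.508 0.24  0.   ]
scene control 0.89 [414.784 243.2  ] [0.723 0.344 0.   ]
scene control 0.62 [317.312 217.72 ] [0.581 0.032 0.   ]
scene selector_grip 0.73 [376.192 178.48 ] [0.517 0.241 0.107]
scene selector_grip 0.6 [423.232 224.68 ] [0.729 0.353 0.107]
scene selector_grip 0.59 [318.912 202.88 ] [0.604 0.035 0.107]
scene clay_bowl 0.75 [178.88 232.68] [ 0.598 -0.446  0.   ]
scene steel_bowl 0.73 [319.424 266.88 ] [ 0.782  0.018 -0.   ]
scene glaze_jar 0.91 [432.   190.32] [0.499 0.461 0.   ]
scene glaze_jar 0.54 [236.608 144.2  ] [ 0.178 -0.248  0.   ]
scene glaze_jar 0.44 [324.992 265.8  ] [0.78  0.036 0.   ]
side mill 0.58 [352.704 287.32 ] [ 0.524 -0.22   0.   ]
side lid_hinge 0.8 [390.72 243.68] [ 0.614 -0.238  0.11 ]
side lid_hinge 0.52 [352.192 285.88 ] [ 0.461 -0.289  0.11 ]
side lid_edge 0.58 [345.92 197.92] [ 0.476 -0.235  0.3  ]
side control 0.92 [257.216 196.4  ] [0.505 0.232 0.   ]
side control 0.89 [296.384 157.8  ] [0.724 0.355 0.   ]
side control 0.81 [311.808 221.6  ] [0.578 0.039 0.   ]
side selector_grip 0.54 [227.328 163.32 ] [0.449 0.296 0.107]
side selector_grip 0.52 [308.992 203.12 ] [ 0.544 -0.001  0.107]
side selector_grip 0.45 [300.032 129.08 ] [0.742 0.355 0.107]
side steel_bowl 0.61 [368.576 201.92 ] [0.771 0.019 0.   ]
side glaze_jar 0.8 [223.232 163.52 ] [0.497 0.465 0.   ]
side glaze_jar 0.26 [345.6  195.68] [0.732 0.083 0.   ]
0.9 [[-0.959  0.284 -0.   ]
 [ 0.284  0.959 -0.   ]
 [ 0.    -0.    -1.   ]] [0.192 0.647 0.222]
```

View pics/scene0.png

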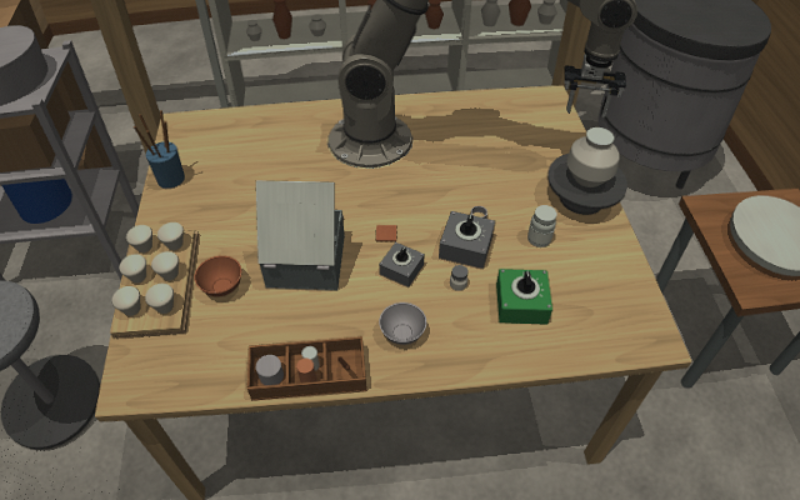

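View pics/side0.png

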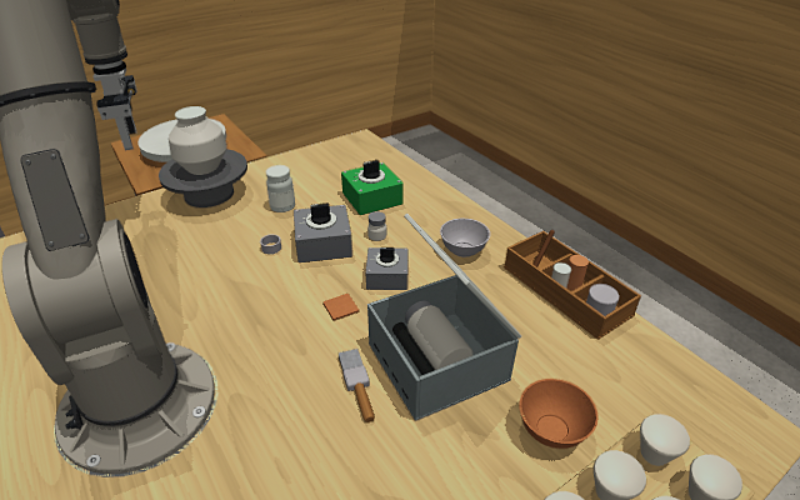

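The scene picture shows the mill with its raised lid at about (300,235), the large grey box at (467,238), the small grey one at (402,263) and the green one at (524,295). The side view shows the lid edge-on. So the control is the large grey box near (0.51, 0.24).

```bash
python3 - <<'E'
from h import *
np.set_printoptions(precision=3,suppress=True)
g=lambda c,p,z: atz(c,np.array(p)/[800,500],z)
for c,p,z in [("scene",(268,284),0),("scene",(337,287),0),("side",(369,303),.11),("side",(462,277),.11),("side",(518,337),.11),("side",(417,375),.11),
 ("scene",(450,212),.07),("scene",(495,220),.07),("scene",(487,248),.07),("scene",(440,240),.07),("side",(297,210),.07),("side",(350,207),.07),("scene",(570,165),.15),("side",(195,160),.15)]:
    print(c,p,g(c,p,z))
h=np.array([.612,-.236,.11])
for yaw in (-.16,0):
  ex=np.array([np.cos(yaw),np.sin(yaw),0]);Z=np.array([0,0,1])
  for q in np.arange(.8,1.4,.1):
    X=h+.215*(-np.cos(q)*ex+np.sin(q)*Z)+.004*(np.sin(q)*ex+np.cos(q)*Z)
    print(yaw,round(q,2),X,proj("scene",X),proj("side",X))
E
```

```text
scene (268, 284) [ 0.586 -0.324  0.   ]
scene (337, 287) [ 0.616 -0.135  0.   ]
side (369, 303) [ 0.433 -0.11   0.11 ]
side (462, 277) [ 0.624 -0.149  0.11 ]
side (518, 337) [ 0.602 -0.329  0.11 ]
side (417, 375) [ 0.407 -0.298  0.11 ]
scene (450, 212) [0.435 0.201 0.07 ]
scene (495, 220) [0.479 0.322 0.07 ]
scene (487, 248) [0.579 0.279 0.07 ]
scene (440, 240) [0.537 0.156 0.07 ]
side (297, 210) [0.484 0.31  0.07 ]
side (350, 207) [0.599 0.248 0.07 ]
scene (570, 165) [0.359 0.562 0.15 ]
side (195, 160) [0.322 0.557 0.15 ]
-0.16 0.8 [ 0.467 -0.213  0.267] (np.float64(237.26558034846815), np.float64(143.9714714021543)) (np.float64(334.73195957821423), np.float64(206.98516031503218))
-0.16 0.9 [ 0.483 -0.215  0.281] (np.float64(235.90484753065), np.float64(144.31642343315934)) (np.float64(342.34480513557565), np.float64(199.2777771405277))
-0.16 1.0 [ 0.501 -0.218  0.293] (np.float64(234.5051391899666), np.float64(145.3601306460256)) (np.float64(350.54496523290777), np.float64(192.0552067295026))
-0.16 1.1 [ 0.519 -0.221  0.303] (np.float64(233.08068980971981), np.float64(147.119388741
[... 631 characters left out ...]
4938737)) (np.float64(348.100620337189), np.float64(204.95882449424684))
0 1.0 [ 0.499 -0.236  0.293] (np.float64(228.74814536868587), np.float64(145.500400853082)) (np.float64(355.6359039570492), np.float64(196.85427755158318))
0 1.1 [ 0.518 -0.236  0.303] (np.float64(228.2229083134029), np.float64(147.23724363645564)) (np.float64(363.5404516264545), np.float64(189.33701681367572))
0 1.2 [ 0.538 -0.236  0.312] (np.float64(227.76368183806161), np.float64(149.69606294782236)) (np.float64(371.6845604092322), np.float64(182.5223097575993))
0 1.3 [ 0.558 -0.236  0.318] (np.float64(227.37901876553067), np.float64(152.87583390333958)) (np.float64(379.93631515127356), np.float64(176.5074784150753))
```

arm_command(linear=[[0,0,-0.2],[0,0,-0.2],[0,0,-0.2],[-0.2,0,0],[-0.25,0,0],[-0.25,0,0],[-0.25,-0.15,0],[-0.25,-0.2,0]], rotation=[[0,0,0],[0,0,0],[0,0,0],[0,0,0],[0,0,0],[0,0,0],[0,0,0],[0,0,0]], gripper=0)

```text
time_s: 1.9
tcp_pos: [0.439, 0.4987, 0.372]
tool_rot: [[-0.959, 0.284, -0.0], [0.284, 0.959, -0.001], [-0.0, -0.001, -1.0]]
contact_force: [0.6, 0.8, 0.4]
grip_width: 0.0939
grasp_force: 0.0
```

arm_command(linear=[[-0.14,-0.17,0],[-0.14,-0.17,0],[-0.14,-0.17,0],[-0.14,-0.17,0],[-0.14,-0.17,0],[0,0,0],[0,0,0],[0,0,0]], rotation=[[0,0,0],[0,0,0],[0,0,0],[0,0,0],[0,0,0],[0,0,0],[0,0,0],[0,0,0]])

```text
time_s: 2.9
tcp_pos: [0.5442, 0.2482, 0.3723]
tool_rot: [[-0.959, 0.282, -0.0], [0.282, 0.959, 0.0], [0.0, -0.0, -1.0]]
contact_force: [-0.7, -0.3, -0.2]
grip_width: 0.0942
grasp_force: 0.0
```

```bash
python3 - <<'E'
from h import *
np.set_printoptions(precision=3,suppress=True)
C=ctrl.calibration("wrist"); im=ctrl.capture("wrist"); cv2.imwrite("pics/w1.png",im[:,:,::-1])
import pickle; pickle.dump(C,open("C1.pkl","wb"))
for n,z in (("control",0),("selector_grip",.107),("cutter",0),("slip_jar",0)):
    for d in ctrl.mark_of("wrist",n)[:3]: print(n,round(d["conf"],2),np.array(d["point"])*[640,400],atz("wrist",d["point"],z,C))
print(ctrl.get_state()["tcp_pos"])
E
```

```text
control 0.9 [307.392 135.68 ] [ 0.508  0.237 -0.   ]
control 0.83 [208.576 203.92 ] [0.57  0.043 0.   ]
control 0.72 [405.12 232.92] [0.715 0.351 0.   ]
selector_grip 0.84 [192.128 220.52 ] [0.565 0.058 0.107]
selector_grip 0.67 [304.192 144.8  ] [0.509 0.237 0.107]
cutter 0.68 [319.872  52.12 ] [0.395 0.291 0.   ]
slip_jar 0.89 [305.472 215.6  ] [0.636 0.195 0.   ]
slip_jar 0.38 [440.512  86.6  ] [0.494 0.456 0.   ]
[0.545 0.247 0.372]
```

View pics/w1.png

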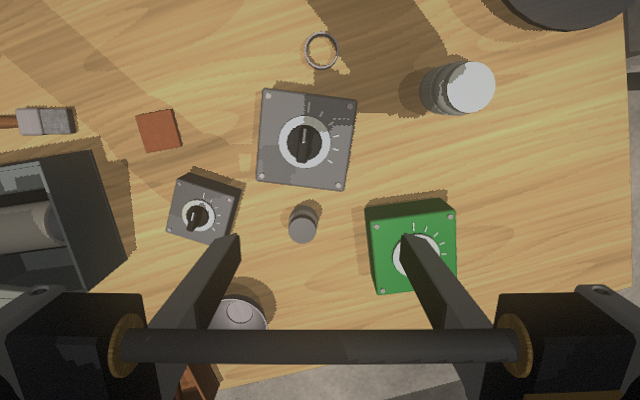

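The wrist picture shows the control box centred at (305,141), its bar running vertically with the pointer towards the top (towards the robot); the cutter is at (321,50), the slip jar at (303,222). Now to the lid.

arm_command(linear=[[-0.054,-0.225,0],[-0.054,-0.225,0],[-0.054,-0.225,0],[-0.054,-0.225,0],[-0.054,-0.225,0],[-0.054,-0.225,0],[-0.054,-0.225,0],[-0.054,-0.225,0]], rotation=[[0,0,0],[0,0,0],[0,0,0],[0,0,0],[0,0,0],[0,0,0],[0,0,0],[0,0,-0.04]], gripper=1)

```text
time_s: 4.15
tcp_pos: [0.5204, -0.2169, 0.3727]
tool_rot: [[-0.987, 0.159, 0.001], [0.159, 0.987, 0.0], [-0.001, 0.0, -1.0]]
contact_force: [0.9, 0.7, 0.4]
grip_width: 0.0174
grasp_force: 0.0
```

```bash
python3 - <<'E'
from h import *
import pickle
np.set_printoptions(precision=3,suppress=True)
C=pickle.load(open("C1.pkl","rb"))
P=np.array([atz("wrist",np.array(p)/[640,400],.07,C)[:2] for p in [(264,90),(356,102),(345,190),(258,180)]]); print(P,P.mean(0))
for a,b in ((0,3),(1,2)): d=P[b]-P[a]; print("x",np.arctan2(d[1],d[0]))
for a,b in ((0,1),(3,2)): d=P[b]-P[a]; print("y",np.arctan2(-d[0],d[1]))
im=cv2.imread("pics/w1.png")[85:195,250:365]; cv2.imwrite("pics/w1c.png",cv2.resize(im,None,fx=5,fy=5,interpolation=cv2.INTER_CUBIC))
ctrl.capture("scene"); ctrl.capture("side")
for c in ("scene","side"):
  for d in ctrl.mark_of(c,"lid_edge")[:2]: print(c,d["conf"],np.array(d["point"])*[640,400])
E
```

```text
[[0.428 0.204]
 [0.478 0.318]
 [0.592 0.271]
 [0.543 0.155]] [0.51  0.237]
x -0.40022962571465376
x -0.38650703038228723
y -0.41186979399136847
y -0.4041433283885615
scene 0.72 [239.424 146.4  ]
side 0.81 [346.304 198.6  ]
side 0.29 [217.024 198.52 ]
```

View pics/w1c.png

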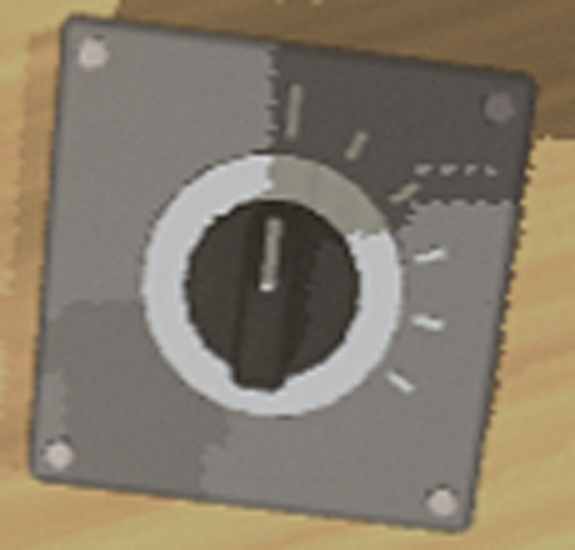

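The crop shows the pointer line at (270,255), aimed at the long home mark at (293,110), with the stop marks running clockwise to the right. The control yaw is about -0.40 rad. Next I push the lid.

arm_command(linear=[[0,0,0.07],[0,0,0.07],[0,0,0.07],[0,0,0.07],[0,0,0.03],[0,0,0.03],[0.03,0,0.03],[0.03,0,0.03]], rotation=[[0,0,0],[0,0,0],[0,0,0],[0,0,0],[0,0,0],[0,0,0],[0,0,0],[0,0,0]])

```text
time_s: 5.35
tcp_pos: [0.5054, -0.2131, 0.2723]
tool_rot: [[-0.987, 0.162, 0.001], [0.162, 0.987, -0.0], [-0.001, -0.0, -1.0]]
contact_force: [-0.0, 0.3, 2.6]
grip_width: 0.0003
grasp_force: 0.7
```

```bash
python3 - <<'E'
from h import *
s=ctrl.get_state(); print(s["tcp_pos"],s["contact_force"])
ctrl.capture("scene"); im=ctrl.capture("side")
cv2.imwrite("pics/s2.png",cv2.resize(im[100:320,200:520,::-1],None,fx=2.2,fy=2.2))
for c in ("scene","side"):
  for d in ctrl.mark_of(c,"lid_edge")[:2]: print(c,d["conf"],np.array(d["point"])*[640,400])
E
```

```text
[ 0.50542321 -0.21306992  0.2723145 ] [-0.01192875  0.34364884  2.63706547]
scene 0.8 [236.8 147.4]
side 0.73 [339.328 204.8  ]
```

View pics/s2.png

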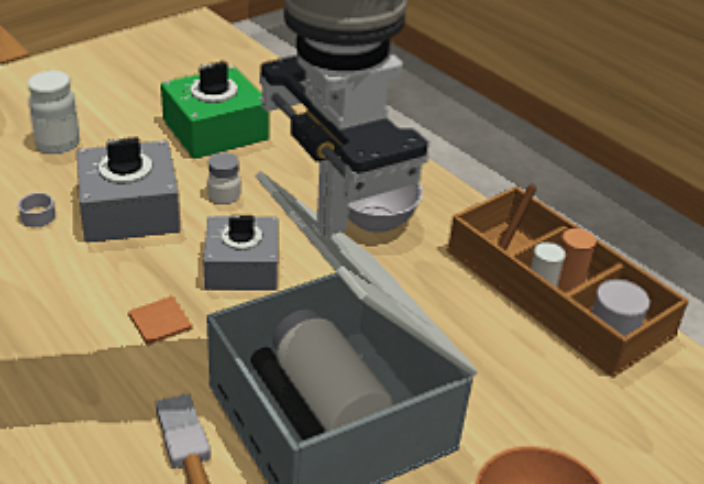

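The lid has contact and has begun to swing down, with a reaction of about 2.6 N.

arm_command(linear=[[0.03,0,0.03],[0.05,0,0.05],[0.05,0,0.055],[0.04,0,0.065],[0.04,0,0.065],[0.03,0,0.07],[0.025,0,0.07],[0.01,0,0.05]], rotation=[[0,0,0],[0,0,0],[0,0,0],[0,0,0],[0,0,0],[0,0,0],[0,0,0],[0,0,0]])

```text
time_s: 6.55
tcp_pos: [0.4373, -0.2017, 0.1579]
tool_rot: [[-0.987, 0.162, -0.0], [0.162, 0.987, 0.0], [0.001, 0.0, -1.0]]
contact_force: [0.1, 0.1, 1.0]
grip_width: 0.0003
grasp_force: 0.3
```

arm_command(linear=[[0,0,0.03],[0,0,0.02],[0,0,0.02],[0,0,0.01],[0,0,0.01],[0,0,0.01],[0,0,0],[0,0,0]], rotation=[[0,0,0],[0,0,0],[0,0,0],[0,0,0],[0,0,0],[0,0,0],[0,0,0],[0,0,0]])

```text
time_s: 7.55
tcp_pos: [0.4383, -0.202, 0.1353]
tool_rot: [[-0.987, 0.162, 0.001], [0.162, 0.987, 0.001], [-0.001, 0.001, -1.0]]
contact_force: [-13.2, 5.4, 43.5]
grip_width: 0.0004
grasp_force: 21.4
```

arm_command(linear=[[0,0,-0.1],[0,0,-0.15],[0,0,-0.15],[0,0.2,0],[0,0.22,0],[0,0.22,0],[0,0.22,0],[0,0.22,0]], rotation=[[0,0,0],[0,0,0],[0,0,0],[0,0,0],[0,0,0],[0,0,0],[0,0,0],[0,0,0]])

```text
time_s: 8.55
tcp_pos: [0.4817, 0.0664, 0.234]
tool_rot: [[-0.987, 0.161, 0.001], [0.161, 0.987, 0.001], [-0.001, 0.001, -1.0]]
contact_force: [1.2, -0.7, 0.4]
grip_width: 0.0
grasp_force: 0.0
```

arm_command(linear=[[0,0.22,0],[0,0.22,0],[0,0.22,0],[0,0,0],[0,0,0],[0,0,0],[0,0,0],[0,0,0]], rotation=[[0,0,0],[0,0,0],[0,0,0],[0,0,0.038],[0,0,0.038],[0,0,0],[0,0,0],[0,0,0]], gripper=0)

```text
time_s: 9.55
tcp_pos: [0.5083, 0.2273, 0.2338]
tool_rot: [[-0.921, 0.389, 0.0], [0.389, 0.921, 0.0], [-0.0, 0.0, -1.0]]
contact_force: [1.1, 0.5, 0.4]
grip_width: 0.0771
grasp_force: 0.0
```

```bash
python3 - <<'E'
from h import *
np.set_printoptions(precision=3,suppress=True)
s=ctrl.get_state(); C=ctrl.calibration("wrist"); w=ctrl.capture("wrist"); im=ctrl.capture("side"); ctrl.capture("scene")
cv2.imwrite("pics/c3.png",np.vstack([w,im[:,:]])[:,:,::-1][:, :640][::1].copy() if 0 else cv2.resize(np.hstack([w[:, 100:540],im[100:320,200:520].repeat(2,0).repeat(2,1)[:400]])[:,:,::-1],(800,296)))
for n,z in (("control",0),("selector_grip",.107)):
    for d in ctrl.mark_of("wrist",n)[:3]: print(n,round(d["conf"],2),np.array(d["point"])*[640,400],atz("wrist",d["point"],z,C))
for c in ("scene","side"):
  for d in ctrl.mark_of(c,"lid_edge")[:1]: print(c,d["conf"],np.array(d["point"])*[640,400], proj(c,[.615-.987*.215,-.236+.159*.215,.114]))
print(s["tcp_pos"],s["tool_rot"],s["q"])
E
```

```text
control 0.93 [323.968 171.8  ] [0.509 0.232 0.   ]
control 0.85 [211.008 268.2  ] [0.571 0.043 0.   ]
control 0.64 [463.808 281.12 ] [0.721 0.348 0.   ]
selector_grip 0.71 [188.928 303.   ] [0.559 0.061 0.107]
selector_grip 0.68 [330.496 196.2  ] [0.511 0.236 0.107]
scene 0.55 [248.32 162.92] (np.float64(245.54989223615425), np.float64(163.2106997712341))
side 0.69 [304.32 271.8 ] (np.float64(305.69481219785314), np.float64(270.68857159069444))
[0.508 0.227 0.234] [[-0.921  0.389  0.   ]
 [ 0.389  0.921  0.   ]
 [-0.     0.    -1.   ]] [-0.819  0.227  0.333  1.877 -0.085  1.052  0.719]
```

View pics/c3.png

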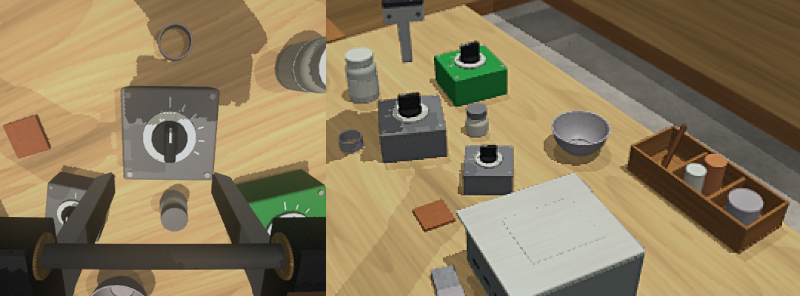

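The lid lies flat shut in the side view; the wrist view shows the bar aligned with the jaws, with its pointer up at about (170,120). Now I go down on the selector.

arm_command(linear=[[0.006,0.034,0],[0,0,0.1],[0,0,0.1],[0,0,0.1],[0,0,0.1],[0,0,0.06],[0,0,0.055],[0,0,0]], rotation=[[0,0,0],[0,0,0],[0,0,0],[0,0,0],[0,0,0],[0,0,0],[0,0,0],[0,0,0]])

```text
time_s: 10.9
tcp_pos: [0.5099, 0.2358, 0.1044]
tool_rot: [[-0.921, 0.39, -0.001], [0.39, 0.921, -0.001], [0.001, -0.001, -1.0]]
contact_force: [0.1, -0.2, 0.4]
grip_width: 0.094
grasp_force: 0.0
```

arm_command(linear=[[0,0,0],[0,0,0],[0,0,0],[0,0,0],[0,0,0],[0,0,0],[0,0,0],[0,0,0]], rotation=[[0,0,0],[0,0,0],[0,0,0],[0,0,0],[0,0,0],[0,0,0],[0,0,0],[0,0,0]], gripper=1)

```text
time_s: 11.9
tcp_pos: [0.5102, 0.2358, 0.105]
tool_rot: [[-0.921, 0.39, -0.0], [0.39, 0.921, -0.0], [0.0, -0.0, -1.0]]
contact_force: [-0.1, 0.1, -0.0]
grip_width: 0.0172
grasp_force: 0.0
```

```bash
python3 - <<'E'
from h import *
np.set_printoptions(precision=4,suppress=True)
s=ctrl.get_state()
for k in ("time_s","tcp_pos","tool_rot","contact_force","wrist_torque","grip_width","grasp_force","q"): print(k,s[k])
C=ctrl.calibration("wrist"); w=ctrl.capture("wrist"); cv2.imwrite("pics/g4.png",w[:,:,::-1])
E
```

```text
time_s 11.9
tcp_pos [0.5102 0.2358 0.105 ]
tool_rot [[-0.9207  0.3903 -0.    ]
 [ 0.3903  0.9207 -0.0001]
 [ 0.     -0.0001 -1.    ]]
contact_force [-0.1278  0.0571 -0.0116]
wrist_torque [0.0134 0.0027 0.0105]
grip_width 0.017226827175464886
grasp_force 0.0
q [-0.7868  0.3922  0.2961  1.9801 -0.1574  0.791   0.769 ]
```

View pics/g4.png

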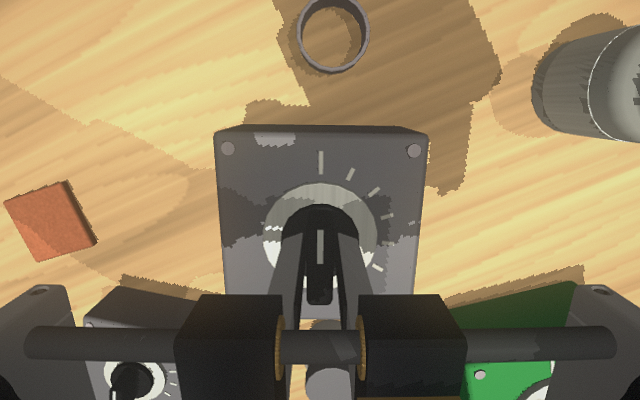

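The jaws straddle the bar at (320,250) and are nearly closed; the pointer still aims at the home mark at (320,160).

arm_command(linear=[[0,0,0],[0,0,0],[0,0,0],[0,0,0],[0,0,0],[0,0,0],[0,0,0],[0,0,0]], rotation=[[0,0,0],[0,0,0],[0,0,0],[0,0,0.025],[0,0,0.025],[0,0,0.025],[0,0,0.025],[0,0,0]])

```text
time_s: 12.95
tcp_pos: [0.5101, 0.2356, 0.1049]
tool_rot: [[-0.755, 0.655, -0.0], [0.655, 0.755, -0.001], [-0.0, -0.001, -1.0]]
contact_force: [-1.6, -3.1, 3.9]
grip_width: 0.0139
grasp_force: 30.0
```

arm_command(linear=[[0,0,0],[0,0,0],[0,0,0],[0,0,0],[0,0,0],[0,0,0],[0,0,0],[0,0,0]], rotation=[[0,0,0.025],[0,0,0.025],[0,0,0.025],[0,0,0.025],[0,0,0.025],[0,0,0.025],[0,0,0],[0,0,0]])

```text
time_s: 13.95
tcp_pos: [0.5099, 0.2355, 0.1049]
tool_rot: [[-0.377, 0.926, -0.001], [0.926, 0.377, -0.001], [-0.0, -0.001, -1.0]]
contact_force: [-2.6, -3.9, 5.6]
grip_width: 0.0137
grasp_force: 30.0
```

```bash
python3 - <<'E'
from h import *
np.set_printoptions(precision=4,suppress=True)
s=ctrl.get_state()
for k in ("time_s","tcp_pos","contact_force","wrist_torque","grip_width","grasp_force","q"): print(k,s[k])
R=np.array(s["tool_rot"]); print("tool x angle",np.degrees(np.arctan2(R[1,0],R[0,0])))
C=ctrl.calibration("wrist"); w=ctrl.capture("wrist"); cv2.imwrite("pics/g5.png",w[:,:,::-1])
import pickle; pickle.dump(C,open("C5.pkl","wb"))
E
```

```text
time_s 13.95
tcp_pos [0.5099 0.2355 0.1049]
contact_force [-2.5874 -3.8824  5.6077]
wrist_torque [-1.0076  0.8613  0.    ]
grip_width 0.01365288027570687
grasp_force 29.991240799427032
q [-0.9344  0.4162  0.4848  1.9888 -0.2658  0.7987  0.0893]
tool x angle 112.16474476646869
```

View pics/g5.png

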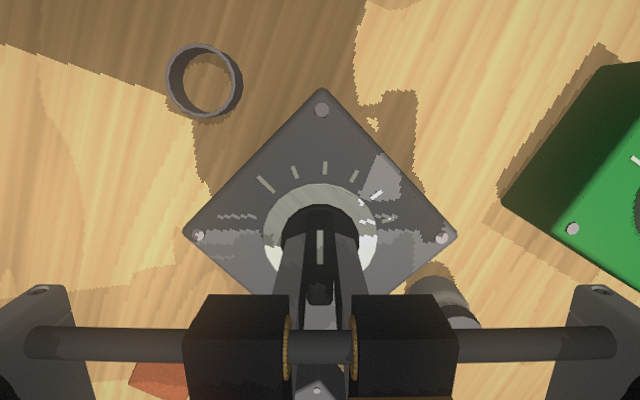

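The pointer at (320,247) is just short of the second-stop mark at (326,167), with the home mark at (265,184); the bar follows the jaws. There are 27° left.

arm_command(linear=[[0,0,0],[0,0,0],[0,0,0],[0,0,0],[0,0,0],[0,0,0],[0,0,0],[0,0,0]], rotation=[[0,0,0.025],[0,0,0.025],[0,0,0.025],[0,0,0.025],[0,0,0.025],[0,0,0.025],[0,0,0],[0,0,0]])

```text
time_s: 15.0
tcp_pos: [0.5097, 0.2355, 0.1049]
tool_rot: [[0.084, 0.996, -0.001], [0.996, -0.084, -0.001], [-0.001, -0.001, -1.0]]
contact_force: [-4.8, -4.1, 6.8]
grip_width: 0.0138
grasp_force: 30.0
```

```bash
python3 - <<'E'
from h import *
import pickle
np.set_printoptions(precision=4,suppress=True)
s=ctrl.get_state()
for k in ("time_s","tcp_pos","contact_force","wrist_torque","grip_width","grasp_force"): print(k,s[k])
R=np.array(s["tool_rot"]); print("tool x angle",np.degrees(np.arctan2(R[1,0],R[0,0])))
C=ctrl.calibration("wrist"); w=ctrl.capture("wrist"); cv2.imwrite("pics/g6.png",cv2.resize(w[140:320,200:440,::-1],None,fx=3.2,fy=3.2,interpolation=cv2.INTER_CUBIC))
# third-stop mark expected, and pointer line of bar at 1.257
c=np.array([.5095,.2365])
for n in range(5):
    a=np.pi-.40-n*.4189; d=np.array([np.cos(a),np.sin(a)])
    p=np.array(proj("wrist",[*(c+.045*d),.07],C)); print(n,(p-[200,140])*3.2)
ctrl.capture("side")
for d in ctrl.mark_of("side","lid_edge")[:1]: print(np.array(d["point"])*[640,400])
E
```

```text
time_s 15.0
tcp_pos [0.5097 0.2355 0.1049]
contact_force [-4.825  -4.1221  6.8237]
wrist_torque [-1.0959  1.2159  0.126 ]
grip_width 0.01376095889632548
grasp_force 30.00242382287979
tool x angle 85.1700947646617
0 [167.8049 231.6293]
1 [211.698  151.6182]
2 [289.1873  95.2381]
3 [386.1371  74.9558]
4 [483.0015  95.5013]
[306.368 274.12 ]
```

View pics/g6.png

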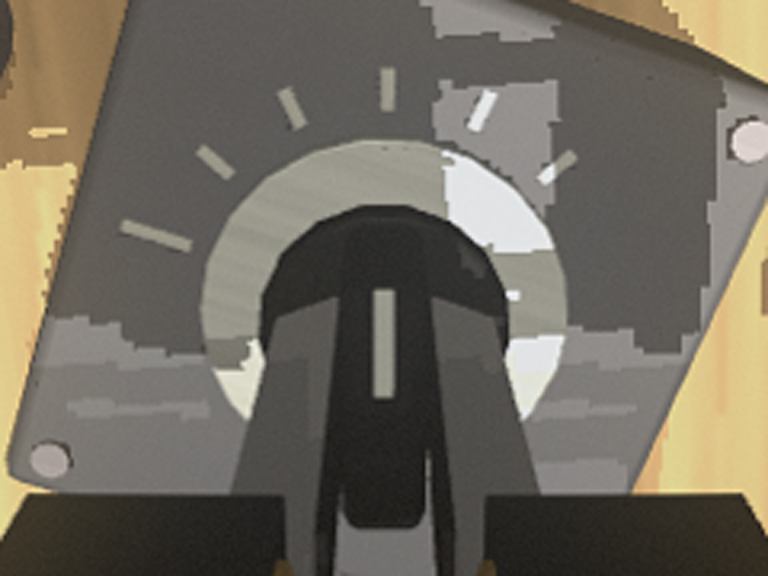

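The pointer at (384,345) stands in line with the third mark past the long home mark, at (388,90), and the grip is 30 N. I'm handing it in.

```bash
python3 -c "
from bench import ctrl
print(ctrl.close_job())"
```

```text
the job is handed in; nothing more can be done
None
```

I shut the mill lid without slamming it, turned the selector clockwise to its third stop, and handed the job in at about 15 s with the gripper still holding the selector there at 30 N; the verdict itself was not shown.

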